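Load a petty knife in the marking machine and hold its stage at the detent

ROBOT

A 6-joint arm with a two-finger parallel gripper is mounted at the origin on the work surface. World frame = base frame: x ahead of the robot, y to its left, z up, the work surface at z = 0. Lengths are in m, angles in rad, forces in N, time in s.
With the tool pointing down it reaches from about 0.35 to 0.925 m from the base axis. Payload 6.4 kg.
Tool frame: the origin (TCP) lies at the very end of the fingers, on their centre line; the grasp point (between the pads) lies grip_depth behind it (grip_depth is the distance from the TCP to the grasp point, in m); z points along the fingers, y is the line along which they close (so a half turn about z gives the same grasp; the last joint's range is limited). The gripper opens to 94 mm and grips with 3 to 60 N. Pads are 16 mm wide; open, the fingers measure 119 mm over their backs; the gripper's body (75 mm by 177 mm) begins 78 mm behind the grasp point.
Start: joints at [-1.3, 0.245, 1.558, -0, 1.339, -0.174], TCP at [0.28, -0.587, 0.205] pointing down, gripper open.
Joint ranges: [-3.13, 3.13], [-1.02, 2.26], [0.13, 2.54], [-0.95, 4.09], [0.21, 2.88], [-2.74, 2.74]. Speed limits (rad/s): [2.57, 2.57, 3.14, 3.14, 3.14, 3.14].

INTERFACE

Orientations are given as a unit quaternion [w, x, y, z].
In Python, from cell import * gives the robot as it stands. The module is installed in compiled form; this text tells all that it offers.
- The arm moves only by the tool apply_moves, never from a script. Its argument "deltas" is a list of rows, each a list of 5 numbers: the shift along the tool's x, y, z in mm, then the turn about the tool's z in rad, then the finger opening in mm, from 0 to 94. In form: [[dx, dy, dz, turn, gripper], ...]. A call has 1 to 12 rows; each row is the pose to reach, as a shift and turn from the pose commanded when the call began, along the tool's axes at that moment; what a row does not reach only later rows make up. A row lasts 1/10 s, in which the tool goes at most 50 mm and 8.59 degrees, less where a joint would pass 70% of its speed; a pose out of reach is approached as far as the arm can. A call with a gripper value outside its range is refused whole. The fingers move at their own pace and stop on an object; "force" is the grip in N (left out, the last holds). Time passes only in rows, so rows that repeat a pose let the fingers close. It gives the time, the measured TCP pose, the force, the opening and the grip force at its end, in the units of the state.
- get_obs(): the state, without advancing time (a new reading comes with each control period).
- get_image(name): name is "side" or "top" or "wrist"; returns a dict with "color" (400x640x3 uint8, red, green, blue), "range_z" (400x640 float32, m along the optical axis (not along the pixel's ray), 0 where there is no reading), "mtx" (3x3 intrinsics, pixels), "R" (3x3) and "t" (3): a world point X has camera coordinates R X + t. Camera axes: x right, y down, z forward; pixel columns grow to the right and rows downward; lengths in m; the calibration is good to about 2 mm. A picture is of the moment at which its call begins.
- sign_off(): hands the job in; it is judged then, once.
The state is a dict: "time_s": time; "joint_positions": joint angles; "joint_velocities": joint speeds; "tau": joint torques, N m; "eef_pos": TCP position; "orientation": TCP orientation; "force": force on the tool from outside, world axes, zero at the start; "torque": the same for the moment, N m; "finger_gap": finger opening in m; "grip_force": force on a finger pad.
Only numpy, scipy, OpenCV 4.12 (cv2) and the standard library are available. Lean on these libraries where they do the work, as an engineer would, in place of code of your own. Each camera call takes 0.05 s, during which the arm holds its last target. There are 200 camera calls.

TASK

Take the petty knife (the narrower-bladed of the two lying on the bench) by its handle and set it by hand, not dropped, into the nest on the marking machine's pulled-out stage: handle down in the saddle between its cheeks, blade flat on the pad. Then grip the stage's upright black knob and push the stage in towards the column until you feel the ball click into the notch of the detent bar, and finish still gripping the knob, holding the stage steady in that notch for the marking stroke. Do not knock the marking head or push the other loose things on the bench about.

Things in the scene. Friction and masses are not known exactly. Their poses are not given: they have to be found in the camera images.
- petty: Knife to mark, lying flat. Pale wooden handle with black ferrule, 108 x 24 (y) x 18 high; narrow blade 120 long, 26 wide, 2.6 thick, level at half the handle's height. About 85 g, balances 20 mm behind the handle's front end. Origin: middle of that front end, on the underside. x to the tip (handle x -108 to 0, blade 0 to +120), y to the spine (y +9; edge -17), z up. Take it at x = -25.
- santoku: The other knife, to be left alone: dark handle 118 x 26 x 20, broad blade 150 long and 46 wide. Origin and axes as for the petty knife.
- marker: Bench marking machine, fixed: grey base plate (x -100 to +130, y -310 to +130, 14 thick) with two steel guide rails along y and an aluminium column 335 high at the -y end. Origin on the table, z up; y runs along the rails away from the column, outwards to the loading end.
- head: White marking head on the column, fixed: box 86 (x) x 70 (y) x 145 high, underside 125 above the table, carried by a bracket from the column on its -y side; from its middle a thin stylus hangs down to 70 above the table. Origin: centre of the box's underside. Axes as the machine's.
- stage (a joint): Travel of the stage in m: 0 = fully out (loading), grows as it is pushed in, along the machine's -y, 0.235 = inner stop. Starts at 0 to 0.02; the notch is felt between 0.188 and 0.204. Friction about 1.2 N. Pushing in, the ball climbs the bar's sloped end some 30 mm before the notch, rides its face, then drops in and draws the stage to the notch's middle; pushing on out of it takes some 10 N.
- stage_nest (a point): Where the petty knife's origin belongs on the stage: saddle floor (z 0), 50 above the table; axes as the machine's, knife x along x, spine to +y. The knife has about 5 mm of play towards the butt stop (x -113, top z 14), 10 mm towards the pad, 2 mm sideways. Between saddle and pad 75 mm are clear for the fingers, over the stage's plate at z -10.
- knob: The stage's push knob: upright black post 24 in diameter, on a 12 mm rod that stands out of the stage's outer (+y) end. Origin: its underside, 26 above the table; top 95 above the table. The rod runs from it to -y, its top 39 above the table. Axes as the machine's. Can be gripped across x or y; at the notch it stands 165 mm out from the knife's axis.
- knob_grip (a point): Point on the knob's axis to grip it, 72 above the table.
- stage_ball (a point): The spring ball on the stage's +x edge: steel, 12 in diameter, in a brass barrel, pressed to +x, 33 above the table. This point: on the line of the ball's stroke, in the plane of the detent bar's face; moves with the stage. Axes as the machine's.
- detent_bar: Steel detent bar, fixed on the base plate beside the stage: about 60 long (y), ends sloped, one notch 9 wide in the face towards the ball. Origin: middle of the notch, in that face, 14 above the table. Axes as the machine's. In the notch, stage_ball's y equals this origin's y in the machine's frame. The ball drops 2 mm in, drawing the stage over the last 4 mm.
- oil: Amber oil bottle, 42 in diameter, 110 high; origin at its foot. Leave alone.
- tape: Roll of paper tape lying flat, 68 in diameter, 18 high; origin at its underside. Leave alone.
- hammer: Small hammer, 220 long; leave alone. Origin under the middle of its handle.
- stage_saddle (a point): Middle of the black saddle's floor, 30 long (x), two cheeks flaring outwards: 28 apart at the floor, about 40 at their tops 17 above it. Axes as the machine's; the nest point lies 80 mm on in +x.
- stage_pad (a point): Middle of the white blade pad's top, 60 (x) x 34, 40 mm in +x and 7.7 above the nest point. A steel fence stands along its spine side (+y), 12.5 mm from the nest's axis, 5 higher than the pad. Axes as the machine's.

How it is judged:
On the way:
1. the petty knife lies in the nest of the stage while the fingers still hold it (x of petty in the frame of stage_nest between -0.009 and 0.014 m and y of petty in the frame of stage_nest between -0.006 and 0.006 m and z of petty in the frame of stage_nest between -0.004 and 0.007 m and contact force between the fingers and petty above 0.5 N), for 0.1 s.
At the end, for the whole second after the job is handed in: Petty knife in the nest, not touched by the robot (-9/+14 mm along, 6 mm across, -4/+5 mm in height, 0.15 rad in direction, 0.1 rad in tilt); the ball within 2.5 mm of the middle of the notch, the stage at rest (below 5 mm/s); the fingers still grip the knob (over 2 N) (x of petty in the frame of stage_nest between -0.009 and 0.014 m and y of petty in the frame of stage_nest between -0.006 and 0.006 m and z of petty in the frame of stage_nest between -0.004 and 0.005 m and angle between the x axis of petty and the x axis of stage_nest, either way round below 0.15 rad and angle between petty's own z axis and vertical below 0.1 rad and contact force between each of the arm, the fingers and petty below 0.1 N and y of stage_ball in the frame of detent_bar between -0.0025 and 0.0025 m and velocity of joint stage between -0.005 and 0.005 m/s and contact force between the fingers and knob above 2 N); the arm keeps its last pose, push and grip.
It fails at once if the marking head is knocked (more than 5 N) (contact force between any of the arm, the fingers, petty and head above 5 N).
It fails at once if the other knife is pushed more than 20 mm (distance of santoku from where it was at the start of the episode above 0.02 m).
It fails at once if another thing on the bench is pushed more than 20 mm or tipped (distance of any of oil, tape, hammer from where it was at the start of the episode above 0.02 m or angle between oil's own z axis and vertical above 0.4 rad).
It also fails if it takes over 53 s, if anything falls off the work surface, if the arm or the gripper's body presses on something with over 40 N, if the wrist force passes 120 N, or if a joint passes its speed limit or range.

## Working session

There is one attempt and no reset: what is moved stays moved. The work goes in short steps, Python scripts to look and compute and a tool call to move; the robot and the scene stay as the last step left them, time stands still between calls to the robot, and variables do not carry over. Pictures are saved under pics/ and viewed, at most 10 in all, crops included, and the job is handed in when it is done.

Besides the shell and the picture viewer there is one more tool, called as name([rows], argument=value, ...), one row to a line, values as JSON. apply_moves: Moves the arm, as the interface text tells. Its arguments: {"type":"object","properties":{"deltas":{"type":"array"},"force":{"type":"number"}},"required":["deltas"]}

```bash
mkdir -p pics
cat > h.py <<'E'
from cell import *
import numpy as np, cv2
def grab(n,tag):
    im=get_image(n); np.savez(f'{tag}.npz',**im)
    cv2.imwrite(f'pics/{tag}.png',im['color'][:,:,::-1]); return im
def load(tag): return dict(np.load(f'{tag}.npz'))
def world(im):
    z=im['range_z'];h,w=z.shape;u,v=np.meshgrid(np.arange(w),np.arange(h));K=im['mtx']
    c=np.stack([(u-K[0,2])/K[0,0]*z,(v-K[1,2])/K[1,1]*z,z],-1)
    return (c-im['t'])@im['R']
def at(im,pts):
    W=world(im)
    for u,v in pts: print((u,v),W[v,u].round(4))
E
python3 - <<'E'
from h import *
o=get_obs();print({k:np.round(v,3) for k,v in o.items()})
for n in('top','side'):
    i=grab(n,n+'0');print(n,(-i['R'].T@i['t']).round(3),i['mtx'][0,0], i['R'].round(2).tolist())
E
```

```text
{'time_s': np.float64(0.0), 'joint_positions': array([-1.3  ,  0.246,  1.559, -0.   ,  1.339, -0.174]), 'joint_velocities': array([-0.001,  0.001, -0.001,  0.001, -0.002,  0.001]), 'tau': array([ 1.0000e-03, -4.1584e+01, -3.1460e+01,  6.9000e-02,  3.3000e-02,
       -0.0000e+00]), 'eef_pos': array([ 0.28 , -0.586,  0.204]), 'orientation': array([-0.001,  0.975,  0.221, -0.   ]), 'force': array([ 0.234, -0.096, -0.163]), 'torque': array([ 0.012, -0.011,  0.017]), 'grip_force': np.float64(0.0), 'finger_gap': np.float64(0.094)}
top [0.509 0.055 0.944] 399.9923613981045 [[-0.02, -1.0, 0.0], [-1.0, 0.02, -0.07], [0.07, -0.0, -1.0]]
side [0.02  0.855 0.924] 517.6818378585876 [[-0.81, -0.59, 0.01], [-0.38, 0.52, -0.76], [0.44, -0.62, -0.65]]
```

View pics/top0.png

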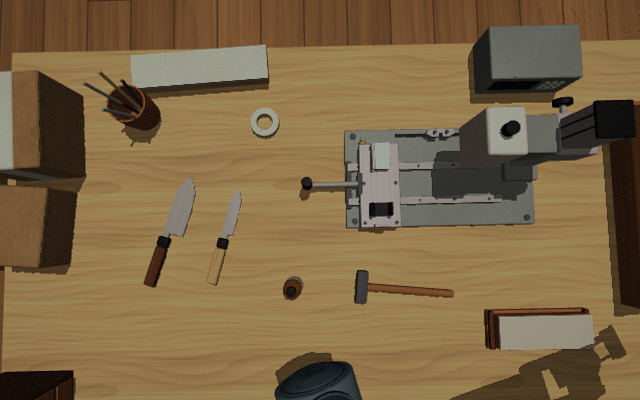

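View pics/side0.png

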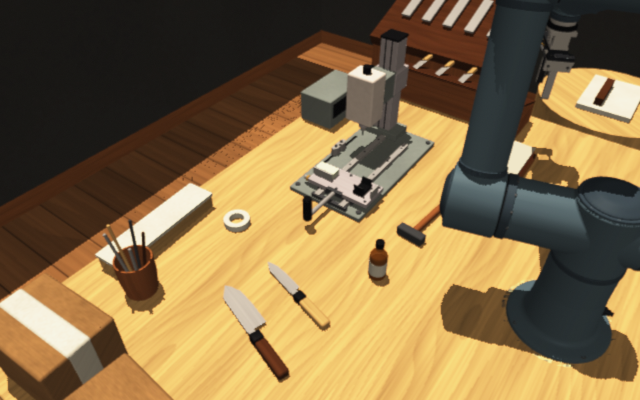

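The top picture (calibration: image up = +x world, image left = +y) shows the petty knife, butt (212,282), ferrule (222,243), tip (238,193). The knob is at (307,184), the saddle at (381,209), the pad at (381,155) and the detent bar near (438,132). The oil is at (292,288) and the hammer at (405,290). The side view confirms the layout, with the ball and bar on the far side.

Run:
```python
from h import *
T=load('top0');S=load('side0');W=world(T);WS=world(S)
at(T,[(212,280),(217,262),(222,243),(231,215),(238,195),(307,184),(330,185),(381,209),(381,155),(373,185),(438,132),(360,142),(292,288),(348,133),(348,225),(505,130),(250,240)])
print('side');at(S,[(307,205),(326,170),(362,186),(345,178),(308,308),(278,272)])
for n,w in(('top',W),('side',WS)):
    m=(w[...,2]>.009)&(w[...,2]<.028)&(w[...,0]>.25)&(w[...,0]<.5)&(w[...,1]>.2)&(w[...,1]<.33)
    for lab in [m]:
        k,l,st,c=cv2.connectedComponentsWithStats(m.astype(np.uint8))
        for i in range(1,k):
            if st[i,4]<60: continue
            p=w[l==i];q=p[:,:2]-p[:,:2].mean(0);e,V=np.linalg.eigh(q.T@q);a=V[:,1]*np.sign(V[0,1]);s=q@a;r=q@V[:,0]
            print(n,st[i].tolist(),p.mean(0).round(4),'dir',np.degrees(np.arctan2(a[1],a[0])).round(1),'z90',np.percentile(p[:,2],90).round(4),'ends',(p[:,:2].mean(0)+a*s.min()).round(4),(p[:,:2].mean(0)+a*s.max()).round(4),'width',np.ptp(r).round(4),'len',np.ptp(s).round(4))
    m=(w[...,2]>.085)&(w[...,2]<.1)&(w[...,0]>.35)&(w[...,0]<.6)&(w[...,1]>.02)&(w[...,1]<.15)
    print(n,'knob',m.sum(),w[m].mean(0).round(4) if m.any() else '')
```

```text
(212, 280) [0.3972 0.3059 0.0191]
(217, 262) [0.4377 0.2945 0.0185]
(222, 243) [0.4808 0.2832 0.0173]
(231, 215) [0.5452 0.2637 0.0103]
(238, 195) [0.5916 0.2469 0.0109]
(307, 184) [0.6047 0.0822 0.0947]
(330, 185) [0.6075 0.0318 0.0397]
(381, 209) [ 0.5499 -0.0809  0.0501]
(381, 155) [ 0.6705 -0.0835  0.0583]
(373, 185) [ 0.6054 -0.0661  0.0393]
(438, 132) [ 0.7247 -0.2193  0.0387]
(360, 142) [ 0.7058 -0.0396  0.0362]
(292, 288) [0.3881 0.1168 0.1084]
(348, 133) [ 0.733  -0.0143  0.0128]
(348, 225) [ 0.516  -0.0086  0.0124]
(505, 130) [ 0.6673 -0.2575  0.284 ]
(250, 240) [0.4859 0.2213 0.0023]
side
(307, 205) [0.603  0.0949 0.0831]
(326, 170) [ 0.6669 -0.0763  0.0572]
(362, 186) [ 0.5534 -0.083   0.0508]
(345, 178) [ 0.6184 -0.0994  0.0372]
(308, 308) [0.4423 0.3052 0.021 ]
(278, 272) [0.5644 0.2587 0.0122]
top [207, 235, 22, 50, 511] [0.4417 0.2941 0.0165] dir -15.5 z90 0.0191 ends [0.3878 0.309 ] [0.4996 0.2781] width 0.0247 len 0.1159
top knob 11 [0.4628 0.1022 0.089 ]
side [292, 289, 39, 40, 511] [0.438  0.3002 0.0168] dir -16.0 z90 0.02 ends [0.3879 0.3146] [0.5015 0.282 ] width 0.0243 len 0.1182
side knob 51 [0.4157 0.1205 0.0909]
```

```bash
cat >> h.py <<'E'
from scipy.spatial.transform import Rotation as Ro
def go(x,y,z,yaw):
    "deltas to TCP x,y,z with tool x at yaw (deg)"
    o=get_obs();q=o['orientation'];R=Ro.from_quat([q[1],q[2],q[3],q[0]]).as_matrix()
    d=R.T@(np.array([x,y,z])-o['eef_pos'])*1000
    y0=np.degrees(np.arctan2(R[1,0],R[0,0]));t=(y0-yaw+180)%360-180
    print('delta',d.round(1),'turn',np.radians(t).round(3),'yaw now',y0.round(2),'dist',np.linalg.norm(d).round(0))
E
python3 - <<'E'
from h import *
import cell
print(getattr(cell,'grip_depth',None),[k for k in dir(cell) if k[0]!='_'])
go(.47,-.09,.3,-1.5)
E
```

```text
0.0188 ['Unreachable', 'get_image', 'get_obs', 'grip_depth', 'sign_off']
delta [ 385.5 -366.2  -94.8] turn 0.471 yaw now 25.48 dist 540.0
```

apply_moves([
  [386,-366,-95,0.471,94],
  [386,-366,-95,0.471,94],
  [386,-366,-95,0.471,94],
  [386,-366,-95,0.471,94],
  [386,-366,-95,0.471,94],
  [386,-366,-95,0.471,94],
  [386,-366,-95,0.471,94],
  [386,-366,-95,0.471,94],
  [386,-366,-95,0.471,94],
  [386,-366,-95,0.471,94],
  [386,-366,-95,0.471,94],
  [386,-366,-95,0.471,94],
])

```text
time_s: 1.3
eef_pos: [0.4718, -0.0867, 0.3014]
orientation: [-0.0, 1.0, -0.01, 0.001]
force: [-0.6, -0.6, -0.1]
finger_gap: 0.0938
grip_force: 0.0
```

Run:
```python
from h import *
i=grab('wrist','w1');print((-i['R'].T@i['t']).round(3),i['mtx'][0,0], i['R'].round(2).tolist(),get_obs()['eef_pos'])
go(.47,.286,.2,-15.5)
```

```text
[ 0.544 -0.088  0.481] 310.7924802883236 [[-0.02, -1.0, -0.0], [-0.97, 0.02, 0.25], [-0.25, 0.01, -0.97]] [ 0.47104305 -0.08851938  0.30065595]
delta [  -9.3 -374.4  100.5] turn 0.249 yaw now -1.26 dist 388.0
```

View pics/w1.png

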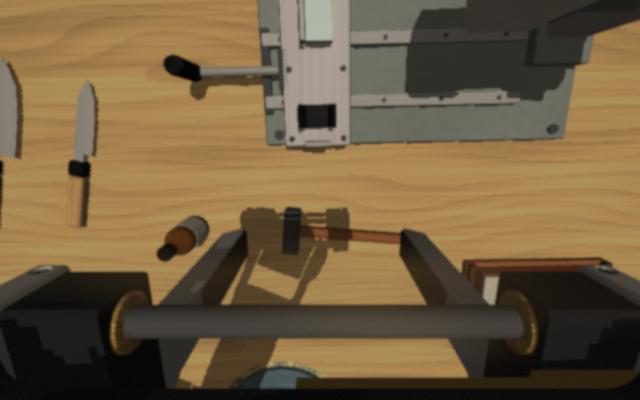

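The wrist view shows the saddle at (317,116), the knob top at (180,67), the pad around (317,20) cut by the top edge, and the stage plate's left and right edges at about columns 285 and 350.

Run:
```python
from h import *
for n in('w1','top0'):
    im=load(n);w=world(im);X,Y,Z=w[...,0],w[...,1],w[...,2];print(n)
    def box(lab,x0,x1,y0,y1,z0,z1):
        m=(X>x0)&(X<x1)&(Y>y0)&(Y<y1)&(Z>z0)&(Z<z1);p=w[m]
        if len(p)<3: print(lab,len(p));return
        r=cv2.minAreaRect(p[:,:2].astype(np.float32)*1000)
        print(lab,len(p),'med',np.median(p,0).round(4),'lo',np.percentile(p,2,0).round(4),'hi',np.percentile(p,98,0).round(4),'rect',np.round(r[0],1),np.round(r[1],1),round(r[2],1))
    box('plate',.5,.72,-.14,-.03,.036,.043)
    box('cheeks',.52,.58,-.13,-.03,.060,.075)
    box('floor',.53,.57,-.096,-.066,.046,.053)
    box('pad',.62,.72,-.12,-.07,.054,.061)
    box('knob',.57,.64,.05,.12,.088,.1)
    box('rod',.57,.64,-.02,.06,.030,.045)
    box('bar',.66,.76,-.28,-.15,.025,.06)
    box('butt',.5,.54,-.12,-.04,.054,.075)
    # colour dark saddle
```

```text
w1
plate 7408 med [ 0.6046 -0.0768  0.0405] lo [ 0.5157 -0.1221  0.0387] hi [ 0.6862 -0.0347  0.0423] rect [601.2 -76.7] [180.9  93.4] 0.1
cheeks 282 med [ 0.5509 -0.0628  0.067 ] lo [ 0.5361 -0.1033  0.0603] hi [ 0.5645 -0.0558  0.0693] rect [550.4 -79.5] [29.  48.2] 0.9
floor 482 med [ 0.5507 -0.0799  0.0505] lo [ 0.5364 -0.0932  0.0488] hi [ 0.5647 -0.0665  0.0523] rect [550.6 -80.4] [28.3 28.5] 89.0
pad 1053 med [ 0.6627 -0.0859  0.0582] lo [ 0.6407 -0.101   0.0563] hi [ 0.6837 -0.0708  0.0599] rect [662.4 -85.7] [30.8 44.7] 89.3
knob 358 med [0.6096 0.0833 0.0951] lo [0.5996 0.0744 0.0889] hi [0.6199 0.0937 0.097 ] rect [609.7  84.7] [22.1 22.2] 19.9
rod 578 med [0.6095 0.0198 0.0385] lo [ 0.6044 -0.0178  0.034 ] hi [0.6156 0.0585 0.0408] rect [610.2  20.1] [11.9 79.4] 0.1
bar 0
butt 177 med [ 0.5161 -0.0792  0.0645] lo [ 0.512  -0.1018  0.0563] hi [ 0.5396 -0.0571  0.0684] rect [525.6 -79.5] [46.7 27.2] 88.9
top0
plate 2409 med [ 0.6021 -0.0751  0.0399] lo [ 0.5149 -0.1243  0.0368] hi [ 0.6969 -0.036   0.0427] rect [612. -78.] [ 96.  203.9] 90.0
cheeks 96 med [ 0.5495 -0.0989  
[... 180 characters left out ...]
35 -0.0674  0.0526] rect [550.  -81.6] [29.1 27.1] 88.7
pad 375 med [ 0.6705 -0.0865  0.0577] lo [ 0.6412 -0.1019  0.0546] hi [ 0.698  -0.0703  0.0601] rect [670.3 -86.5] [59.4 33.2] 0.5
knob 90 med [0.6089 0.0842 0.0944] lo [0.5988 0.0737 0.0892] hi [0.6196 0.0936 0.0977] rect [609.6  84.4] [21.3 21.5] 42.3
rod 182 med [0.6094 0.0224 0.0376] lo [ 0.6041 -0.0183  0.0324] hi [0.6152 0.059  0.0412] rect [593.1  20.6] [77.8 43.3] 88.6
bar 221 med [ 0.7232 -0.2216  0.0379] lo [ 0.7152 -0.2535  0.026 ] hi [ 0.7324 -0.1938  0.0444] rect [ 723.9 -224.4] [64.6 18. ] 89.5
butt 67 med [ 0.5159 -0.0823  0.0643] lo [ 0.5115 -0.1038  0.0563] hi [ 0.5394 -0.0589  0.0698] rect [525.2 -81.8] [28.2 46.4] 1.6
```

apply_moves([
  [-9,-374,100,0.249,94],
  [-9,-374,100,0.249,94],
  [-9,-374,100,0.249,94],
  [-9,-374,100,0.249,94],
  [-9,-374,100,0.249,94],
  [-9,-374,100,0.249,94],
  [-9,-374,100,0.249,94],
  [-9,-374,100,0.249,94],
  [-9,-374,100,0.249,94],
  [-9,-374,100,0.249,94],
  [-9,-374,100,0.249,94],
])

```text
time_s: 2.45
eef_pos: [0.472, 0.2822, 0.2005]
orientation: [0.0, 0.99, -0.138, 0.0]
force: [-0.1, -0.9, -0.3]
finger_gap: 0.0941
grip_force: 0.0
```

Run:
```python
from h import *
i=grab('wrist','w2');print((-i['R'].T@i['t']).round(3),get_obs()['eef_pos'])
w=world(i);m=(w[...,2]>.011)&(w[...,2]<.028)&(w[...,0]>.25)&(w[...,0]<.56)&(w[...,1]>.2)&(w[...,1]<.345)
k,l,st,c=cv2.connectedComponentsWithStats(m.astype(np.uint8))
for j in range(1,k):
    if st[j,4]<200: continue
    p=w[l==j];print(st[j],p.mean(0).round(4),cv2.minAreaRect(p[:,:2].astype(np.float32)*1000),np.percentile(p[:,2],[10,50,90]).round(4))
```

```text
[0.542 0.262 0.38 ] [0.47216427 0.28221222 0.20084149]
[ 308  155   21   96 1675] [0.4454 0.296  0.0177] ((447.08013916015625, 295.4359130859375), (24.002819061279297, 119.27039337158203), 74.19807434082031) [0.0154 0.0181 0.0192]
```

View pics/w2.png

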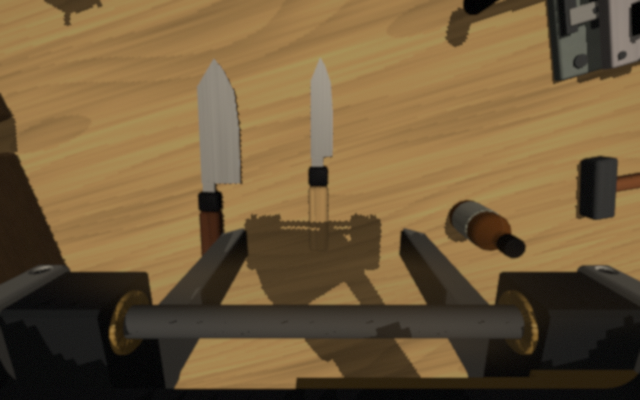

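The wrist view shows the petty handle down column 318, ferrule at rows 167-186, blade up to (320,58), edge on the right (-y). The santoku is to the left at columns 197-240, and the handle's rear is hidden by the gripper.

Run:
```python
from h import *
i=load('w2');w=world(i);C=i['color'].astype(int)
m=(C.sum(-1)<110);m[:160]=0;m[195:]=0;m[:,:300]=0;m[:,340:]=0
p=w[m];print(m.sum(),cv2.minAreaRect(p[:,:2].astype(np.float32)*1000),np.median(p,0).round(4))
for v in range(160,176,2): print(v,C[v,316:322:5].tolist(),w[v,318].round(4))
# axis lateral: per-row midpoints of handle
for v in (176,186,200,215,230,240):
    r=(w[v,:,2]>.012)&(np.abs(np.arange(640)-318)<15);print(v,np.ptp(np.where(r)[0])+1,w[v][r].mean(0).round(4))
```

```text
315 ((507.0397644042969, 278.9884948730469), (20.15619468688965, 75.56051635742188), 74.04570770263672) [0.4812 0.2861 0.0184]
160 [[136, 129, 117], [133, 125, 112]] [0.4986 0.2808 0.0105]
162 [[134, 127, 115], [137, 128, 115]] [0.4964 0.2815 0.0107]
164 [[135, 128, 116], [134, 126, 113]] [0.4941 0.2821 0.0107]
166 [[93, 87, 79], [90, 84, 75]] [0.4921 0.2827 0.0132]
168 [[21, 19, 18], [24, 22, 20]] [0.4905 0.2831 0.0176]
170 [[21, 19, 18], [22, 21, 20]] [0.4884 0.2837 0.0189]
172 [[21, 21, 20], [25, 23, 22]] [0.4861 0.2843 0.0191]
174 [[21, 19, 18], [22, 21, 19]] [0.4837 0.285  0.0182]
176 21 [0.4814 0.2857 0.018 ]
186 15 [0.4691 0.2893 0.0144]
200 20 [0.4576 0.292  0.0359]
215 19 [0.4352 0.2991 0.0181]
230 19 [0.4231 0.302  0.0371]
240 19 [0.4039 0.3081 0.0181]
```

Run:
```python
from h import *
go(.468,.288,.05,-16);go(.468,.288,.004,-16)
```

```text
delta [ -5.7  -4.4 150.8] turn 0.002 yaw now -15.91 dist 151.0
delta [ -5.7  -4.4 196.8] turn 0.002 yaw now -15.91 dist 197.0
```

apply_moves([
  [-6,-4,50,0,80],
  [-6,-4,100,0,70],
  [-6,-4,140,0,60],
  [-6,-4,160,0,60],
  [-6,-4,180,0,60],
  [-6,-4,197,0,60],
  [-6,-4,197,0,60],
  [-6,-4,197,0,15],
  [-6,-4,197,0,15],
  [-6,-4,197,0,15],
  [-6,-4,197,0,15],
  [-6,-4,197,0,15],
], force=25)

```text
time_s: 3.7
eef_pos: [0.4671, 0.2895, 0.004]
orientation: [-0.0, 0.991, -0.137, 0.0]
force: [-0.6, -0.9, 2.0]
finger_gap: 0.0239
grip_force: 25.4
```

apply_moves([
  [0,0,-20,0,15],
  [0,0,-60,0,15],
  [0,0,-110,0,15],
  [0,0,-160,0,15],
  [0,0,-160,0,15],
  [0,0,-160,0,15],
])

```text
time_s: 4.3
eef_pos: [0.4672, 0.2895, 0.1645]
orientation: [-0.001, 0.991, -0.137, 0.001]
force: [-1.0, -0.2, -2.1]
finger_gap: 0.0235
grip_force: 25.0
```

Run:
```python
from h import *
i=grab('wrist','w3');o=get_obs();w=world(i);q=o['orientation'];R=Ro.from_quat([q[1],q[2],q[3],q[0]]).as_matrix()
L=(w-o['eef_pos'])@R*1000;C=i['color'].sum(-1)
print(o['eef_pos'],o['grip_force'],o['finger_gap'])
for v in range(20,260,14):
    r=(np.abs(L[v,:,1])<30)&(np.abs(L[v,:,2])<25)&(i['range_z'][v]>0)
    if r.sum()>2: print(v,r.sum(),L[v][r].mean(0).round(1),np.ptp(L[v][r][:,1]).round(1),C[v][r].mean().round(0))
c=np.where(np.abs(L[150,:,1])<3)[0]
r=(np.abs(L[...,1])<4)&(np.abs(L[...,2])<25)&(L[...,0]>5)&(L[...,0]<60)&(i['range_z']>0)
for x in range(8,50,3):
    s=r&(np.abs(L[...,0]-x)<1.5); print(x,L[s][:,2].mean().round(1) if s.any() else None,C[s].mean() if s.any() else None)
go(.608,-.081,.164,-.5)
```

```text
[0.4659456  0.28906515 0.16241145] 24.996459111571312 0.023223245058597835
20 44 [121.7   2.5  -9. ] 21.6 448.0
34 46 [115.4   3.   -8.7] 22.8 444.0
48 46 [108.8   3.1  -8.9] 23.1 440.0
62 47 [102.3   3.4  -8.6] 23.8 436.0
76 48 [95.5  3.7 -8.7] 24.5 430.0
90 48 [88.5  3.7 -8.8] 24.9 426.0
104 48 [81.5  3.8 -8.5] 25.2 420.0
118 48 [74.3  3.8 -8.7] 25.4 414.0
132 47 [66.9  3.6 -8.7] 25.2 408.0
146 47 [59.3  3.7 -8.5] 25.4 402.0
160 47 [51.6  3.7 -8.6] 25.6 396.0
174 45 [43.7  3.5 -8.5] 25.4 390.0
188 25 [35.7 -1.3 -8.8] 13.7 387.0
202 36 [27.3 -0.5 -8.1] 20.7 287.0
216 42 [ 21.3  -0.4 -16.3] 23.2 58.0
230 66 [ 11.9  -0.4 -13. ] 38.8 103.0
244 45 [  2.9  -0.2 -12.2] 24.2 104.0
258 44 [ -4.   -0.4 -16.5] 23.8 178.0
8 -16.7 51.04761904761905
11 -16.8 50.84285714285714
14 -16.7 51.714285714285715
17 -16.7 51.52054794520548
20 -16.7 52.391891891891895
23 -16.5 51.12162162162162
26 -13.6 98.12711864406779
29 -9.0 378.0
32 -8.9 381.38028169014086
35 -9.0 383.94520547945206
38 -9.1 385.2028985507246
41 -8.8 380.4428571428571
44 -8.7 392.27848101265823
47 -8.8 394.1081081081081
delta [237.2 317.6  -1.6] turn -0.266 yaw now -15.76 dist 396.0
```

Run:
```python
from h import *
for n in('w1','top0'):
    w=world(load(n));X,Y,Z=w[...,0],w[...,1],w[...,2]
    m=(X>.59)&(X<.63)&(Y>-.01)&(Y<.055)&(Z>.030)&(Z<.045)
    p=w[m];print(n,'rod yaw',-np.degrees(np.polyfit(p[:,1],p[:,0],1)[0]).round(2))
    # plate +y and -y edges, per x-slice
    for s in(1,-1):
        e=[]
        for x in np.arange(.52,.68,.005):
            q=w[(np.abs(X-x)<.003)&(Y>-.15)&(Y<-.01)&(Z>.036)&(Z<.043)&(np.abs(X-.61)>.012)]
            if len(q)>5:e.append((x,(q[:,1]*s).max()*s))
        e=np.array(e)
        for _ in range(2):
            f=np.polyfit(e[:,0],e[:,1],1);r=np.abs(np.polyval(f,e[:,0])-e[:,1]);e=e[r<=2*np.median(r)+1e-4]
        print('edge',s,np.degrees(f[0]).round(2),len(e))
```

```text
w1 rod yaw -0.06
edge 1 0.13 23
edge -1 0.08 29
top0 rod yaw -0.48
edge 1 0.24 20
edge -1 0.09 25
```

apply_moves([
  [236,318,-15,-0.26,15],
  [236,318,-15,-0.26,15],
  [236,318,-15,-0.26,15],
  [236,318,-15,-0.26,15],
  [236,318,-15,-0.26,15],
  [236,318,-15,-0.26,15],
  [236,318,-15,-0.26,15],
  [236,318,-15,-0.26,15],
  [236,318,-15,-0.26,15],
  [236,318,-15,-0.26,15],
  [236,318,-15,-0.26,15],
  [236,318,-15,-0.26,15],
])

```text
time_s: 5.55
eef_pos: [0.6066, -0.0792, 0.1774]
orientation: [-0.0, 1.0, -0.007, -0.001]
force: [0.4, -0.2, -1.0]
finger_gap: 0.0238
grip_force: 25.0
```

Run:
```python
from h import *
i=grab('wrist','w4');o=get_obs();print(o['eef_pos'])
go(.6065,-.0814,.075,-.7);go(.6065,-.0814,.054,-.7)
```

```text
[ 0.60683957 -0.0792805   0.17779335]
delta [ -0.2   2.2 102.8] turn -0.001 yaw now -0.76 dist 103.0
delta [ -0.2   2.2 123.8] turn -0.001 yaw now -0.76 dist 124.0
```

View pics/w4.png

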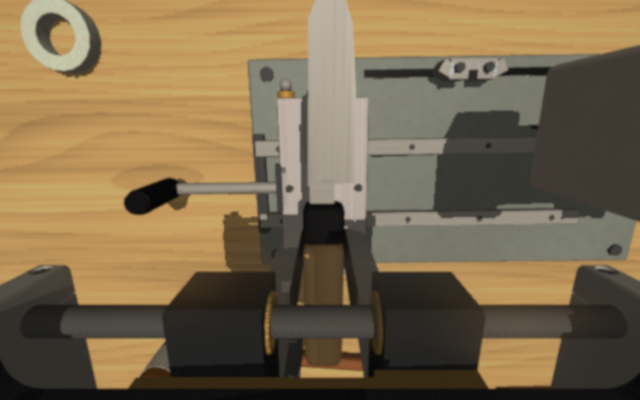

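The wrist view shows the knife held straight over the stage, ferrule at (323,220). The ball and brass barrel are at (286,88), the detent bar at columns 437-508, row 68, and the head at right, well clear.

apply_moves([
  [0,2,45,-0.013,15],
  [0,2,85,-0.013,15],
  [0,2,103,-0.013,15],
  [0,2,110,-0.013,15],
  [0,2,114,-0.013,15],
  [0,2,117,-0.013,15],
  [0,2,117,-0.013,15],
])

```text
time_s: 6.3
eef_pos: [0.6082, -0.0829, 0.0626]
orientation: [0.0, 1.0, -0.001, 0.001]
force: [0.3, -0.1, -1.0]
finger_gap: 0.0239
grip_force: 25.0
```

Run:
```python
from h import *
w=world(load('w4'));C=load('w4')['color']
X,Y,Z=w[...,0],w[...,1],w[...,2]
at(load('w4'),[(286,85),(286,95),(440,68),(455,68),(460,78),(472,72),(475,78),(488,68),(505,68)])
s=C[50:90,425:520].astype(int).sum(-1)
for v in range(52,88,3): print(v,' '.join(f'{a:3d}' for a in s[v-50,::4]))
o=get_obs();print(o['eef_pos'],o['force'])
go(.6065,-.0814,.054,0)
```

```text
(286, 85) [ 0.7113 -0.0446  0.0401]
(286, 95) [ 0.7021 -0.0444  0.0414]
(440, 68) [ 0.7247 -0.1916  0.039 ]
(455, 68) [ 0.7242 -0.2049  0.0417]
(460, 78) [ 0.7156 -0.2118  0.0383]
(472, 72) [ 0.7224 -0.228   0.0266]
(475, 78) [ 0.7159 -0.2281  0.0343]
(488, 68) [ 0.7236 -0.2354  0.0429]
(505, 68) [ 0.7238 -0.253   0.0399]
52 451 450 447 447 448 448 447 445 447 447 445 442 443 440 436 436 435 431 429 430 437 433 429 447
55 429 427 427 427 428 422 397 398 400 393 383 378 383 382 371 378 381 377 372 375 374 364 353 358
58 352 358 356 355 354 363 343 410 412 408 410 417 413 418 411 417 416 413 388 364 364 354 356 360
61 367 375 375 343 224 447 415 474 457 397 456 472 458 464 456 444 369 388 461 450 397 353 356 356
64 368 374 370 185 266 484 484 505 243 214 384 482 458 466 459 260 205 234 495 452 425 357 355 357
67 346 350 306 134 417 483 483 435 196 213 359 477 453 471 437 127 202 256 459 446 441 259 234 215
70 121 119 130 158 460 476 499 482 165 237 444 319 241 302 439 134 210 419 477 442 384 103  72  70
73 103  98 121 123 231 438 509 486 376 412 466 222 125 281 455 312 401 486 455 306 105  77  81  85
76 192 113 117 121 121 173 443 461 458 453 449 183 122 309 441 439 437 449 352 282 285 293 312 315
79 367 183 165 156 126 124 215 265 264 285 262 137 123 174 222 222 265 345 354 357 360 357 351 354
82 373 315 207 163 155 156 155 175 331 357 172 157 158 161 166 236 361 359 357 360 360 359 354 354
85 374 377 349 205 167 164 168 202 361 364 183 174 172 172 280 359 357 360 360 357 360 353 351 354
[ 0.60822437 -0.08290993  0.06259471] [ 0.27379448 -0.09246463 -0.99951836]
delta [-1.7 -1.5  8.6] turn -0.002 yaw now -0.11 dist 9.0
```

apply_moves([
  [0,-1,3,0,15],
  [0,-1,6,0,15],
  [0,-1,8,0,15],
  [0,-1,8,0,15],
])

```text
time_s: 6.7
eef_pos: [0.6077, -0.0818, 0.054]
orientation: [-0.0, 1.0, -0.001, 0.0]
force: [-1.3, 0.8, 3.1]
finger_gap: 0.0238
grip_force: 25.0
```

Run:
```python
from h import *
for _ in range(3):
    i=grab('wrist','w5');o=get_obs();print(o['eef_pos'].round(4),o['force'].round(2),o['torque'].round(3))
```

```text
[ 0.6077 -0.0818  0.054 ] [-1.38  1.11  4.66] [ 0.323  0.283 -0.059]
[ 0.6077 -0.0819  0.054 ] [-1.42  1.56  3.19] [ 0.299  0.311 -0.032]
[ 0.6077 -0.0818  0.054 ] [-1.42  1.46  3.69] [ 0.358  0.343 -0.022]
```

View pics/w5.png

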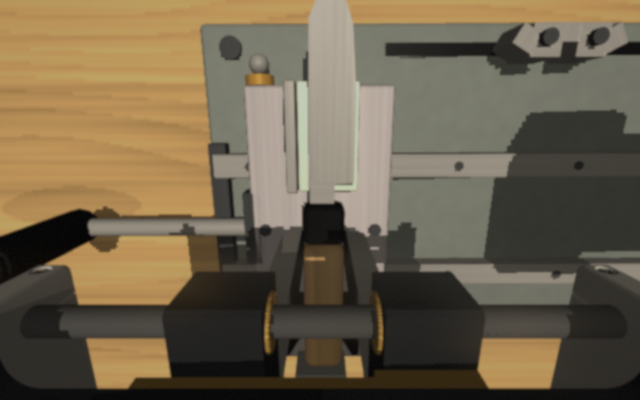

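The blade lies flat over the white pad at columns 308-355, rows 80-205, between the fence (290) and the pad's right edge (358). The handle is in the saddle with about 4 N of support. A small +y force suggests a nudge of 1 mm before release.

apply_moves([
  [0,-1,0.5,0,15],
  [0,-1,1,0,15],
  [0,-1,1,0,15],
  [0,-1,1,0,26],
  [0,-1,1,0,30],
  [0,-1,1,0,50],
  [0,-1,1,0,50],
  [0,-1,1,0,50],
], force=10)

```text
time_s: 7.65
eef_pos: [0.6073, -0.0808, 0.0522]
orientation: [-0.0, 1.0, -0.001, -0.0]
force: [-0.0, -0.3, 0.0]
finger_gap: 0.0487
grip_force: 0.0
```

Run:
```python
from h import *
i=grab('wrist','w6');o=get_obs();print(o['eef_pos'].round(4),o['force'].round(2),o['finger_gap'])
w=world(i);X,Y,Z=w[...,0],w[...,1],w[...,2]
for x in np.arange(.585,.70,.01):
    q=w[(np.abs(X-x)<.002)&(np.abs(Y+.081)<.025)&(Z>.056)&(Z<.076)]
    if len(q)>4: print(x.round(3),len(q),'y',np.percentile(q[:,1],[3,97]).round(4),'z',np.percentile(q[:,2],[10,50,90]).round(4))
c=i['color'].sum(-1);print([(v,int(c[v,323]),w[v,323].round(4).tolist()) for v in range(194,216,3)])
```

```text
[ 0.6074 -0.0809  0.0523] [-0.19 -0.38 -0.33] 0.04958481604283805
0.585 244 y [-0.0925 -0.0705] z [0.0665 0.0683 0.0692]
0.595 254 y [-0.0923 -0.0706] z [0.0667 0.0682 0.0693]
0.605 368 y [-0.1054 -0.0565] z [0.0635 0.068  0.0695]
0.615 319 y [-0.1055 -0.0564] z [0.0658 0.0684 0.0695]
0.625 293 y [-0.0924 -0.0706] z [0.0673 0.0685 0.0692]
0.635 281 y [-0.0902 -0.073 ] z [0.0601 0.0614 0.0658]
0.645 484 y [-0.0996 -0.0624] z [0.0581 0.0604 0.0632]
0.655 522 y [-0.0998 -0.062 ] z [0.0583 0.0603 0.0631]
0.665 546 y [-0.0996 -0.0619] z [0.0581 0.0604 0.0628]
0.675 587 y [-0.0999 -0.0623] z [0.0582 0.0603 0.063 ]
0.685 602 y [-0.0997 -0.062 ] z [0.058  0.0603 0.0631]
0.695 618 y [-0.0999 -0.0619] z [0.0581 0.0604 0.0631]
[(194, 438, [0.639, -0.0807, 0.061]), (197, 442, [0.637, -0.0807, 0.0601]), (200, 441, [0.6356, -0.0807, 0.0615]), (203, 329, [0.6338, -0.0807, 0.0613]), (206, 44, [0.6331, -0.0807, 0.0652]), (209, 51, [0.632, -0.0807, 0.0672]), (212, 66, [0.6305, -0.0807, 0.0682]), (215, 68, [0.6289, -0.0807, 0.0685])]
```

apply_moves([
  [0,0,-10,0,50],
  [0,0,-40,0,50],
  [0,0,-80,0,70],
  [2,-40,-100,0,80],
  [2,-90,-100,0,80],
  [2,-130,-100,0,80],
  [2,-165,-100,0,80],
  [2,-165,-100,0,80],
  [2,-165,-100,0,80],
])

```text
time_s: 8.6
eef_pos: [0.6099, 0.0845, 0.1531]
orientation: [0.0, 1.0, -0.0, 0.0]
force: [0.1, -0.7, -0.3]
finger_gap: 0.08
grip_force: 0.0
```

Run:
```python
from h import *
i=grab('wrist','w7');o=get_obs();print(o['eef_pos'].round(4))
w=world(i);X,Y,Z=w[...,0],w[...,1],w[...,2]
q=w[(np.abs(X-.61)<.03)&(np.abs(Y-.084)<.03)&(Z>.09)&(Z<.1)];print(len(q),cv2.minAreaRect(q[:,:2].astype(np.float32)*1000) if len(q) else '')
go(.6095,.084,.053,0)
```

```text
[0.61   0.0837 0.153 ]
607 ((611.2349853515625, 85.54877471923828), (21.6937255859375, 22.730182647705078), 0.7036662697792053)
delta [ -0.6  -0.4 100. ] turn -0.002 yaw now -0.13 dist 100.0
```

apply_moves([
  [0,-1,40,0,80],
  [0,-1,75,0,80],
  [0,-1,99,0,80],
  [0,-1,99,0,80],
  [0,-1,99,0,18],
  [0,-1,99,0,18],
  [0,-1,99,0,18],
  [0,-1,99,0,18],
  [0,-1,99,0,18],
  [0,-1,99,0,18],
], force=30)

```text
time_s: 9.65
eef_pos: [0.6099, 0.0852, 0.0538]
orientation: [0.0, 1.0, -0.001, 0.0]
force: [0.5, 0.9, -0.1]
finger_gap: 0.0356
grip_force: 0.0
```

apply_moves([
  [0,0,0,0,18],
  [0,0,0,0,18],
  [0,0,0,0,18],
  [0,0,0,0,18],
])

```text
time_s: 10.05
eef_pos: [0.6098, 0.0853, 0.0535]
orientation: [-0.0, 1.0, -0.001, -0.0]
force: [0.5, 0.7, 0.2]
finger_gap: 0.0237
grip_force: 30.0
```

apply_moves([
  [0,3,0,0,18],
  [0,9,0,0,18],
  [0,18,0,0,18],
  [0,30,0,0,18],
  [0,43,0,0,18],
  [0,57,0,0,18],
  [0,71,0,0,18],
  [0,85,0,0,18],
  [0,99,0,0,18],
  [0,112,0,0,18],
  [0,122,0,0,18],
  [0,129,0,0,18],
])

```text
time_s: 11.25
eef_pos: [0.6099, -0.045, 0.0535]
orientation: [0.0, 1.0, -0.001, 0.001]
force: [4.6, 1.9, -2.9]
finger_gap: 0.0239
grip_force: 30.0
```

apply_moves([
  [0,4,0,0,18],
  [0,8,0,0,18],
  [0,12,0,0,18],
  [0,16,0,0,18],
  [0,20,0,0,18],
  [0,24,0,0,18],
  [0,28,0,0,18],
  [0,32,0,0,18],
  [0,36,0,0,18],
  [0,38,0,0,18],
])

```text
time_s: 12.25
eef_pos: [0.6099, -0.081, 0.0535]
orientation: [-0.001, 1.0, -0.001, 0.001]
force: [5.4, 4.2, -1.7]
finger_gap: 0.0233
grip_force: 30.0
```

Run:
```python
from h import *
i=grab('wrist','w8');o=get_obs();print(o['eef_pos'].round(4),o['force'].round(2),o['grip_force'])
```

```text
[ 0.6099 -0.0815  0.0535] [ 5.    1.14 -2.47] 29.999420642852783
```

View pics/w8.png

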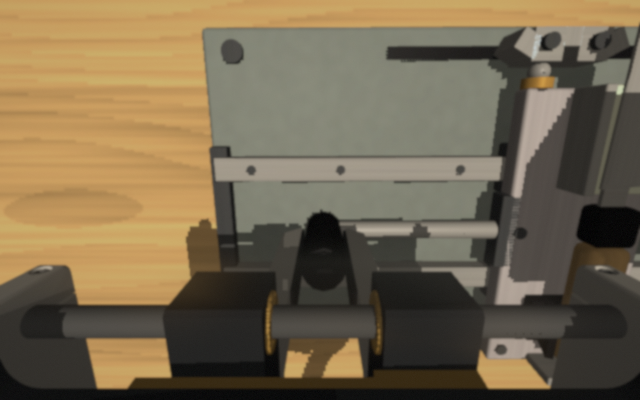

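The wrist view shows the ball at (541,70) riding the bar's face near the first screw. The notch is between the screws around column 575, roughly 11 mm further on.

apply_moves([
  [0,2,0,0,18],
  [0,4,0,0,18],
  [0,6,0,0,18],
  [0,6,0,0,18],
])

```text
time_s: 12.7
eef_pos: [0.6099, -0.0875, 0.0535]
orientation: [-0.0, 1.0, -0.001, 0.001]
force: [5.4, 0.6, -2.5]
finger_gap: 0.0236
grip_force: 30.0
```

apply_moves([
  [0,1,0,0,18],
  [0,1,0,0,18],
  [0,1,0,0,18],
])

```text
time_s: 13.0
eef_pos: [0.6099, -0.0882, 0.0535]
orientation: [-0.0, 1.0, -0.001, 0.001]
force: [5.0, 1.6, -3.5]
finger_gap: 0.0235
grip_force: 30.0
```

apply_moves([
  [0,1,0,0,18],
  [0,1,0,0,18],
  [0,1,0,0,18],
])

```text
time_s: 13.3
eef_pos: [0.6099, -0.0893, 0.0535]
orientation: [-0.0, 1.0, -0.001, 0.001]
force: [4.8, 2.2, -2.5]
finger_gap: 0.0234
grip_force: 30.0
```

apply_moves([
  [0,1,0,0,18],
  [0,1,0,0,18],
  [0,1,0,0,18],
])

```text
time_s: 13.6
eef_pos: [0.61, -0.0905, 0.0535]
orientation: [-0.0, 1.0, -0.001, 0.001]
force: [6.3, 1.4, -2.4]
finger_gap: 0.0231
grip_force: 30.0
```

apply_moves([
  [0,1,0,0,18],
  [0,1,0,0,18],
  [0,1,0,0,18],
])

```text
time_s: 13.9
eef_pos: [0.61, -0.0916, 0.0535]
orientation: [0.0, 1.0, -0.001, 0.001]
force: [5.1, 1.3, -2.9]
finger_gap: 0.024
grip_force: 30.0
```

apply_moves([
  [0,1,0,0,18],
  [0,1,0,0,18],
  [0,1,0,0,18],
])

```text
time_s: 14.2
eef_pos: [0.6099, -0.0929, 0.0535]
orientation: [0.0, 1.0, -0.001, 0.001]
force: [6.3, -0.2, -3.3]
finger_gap: 0.0237
grip_force: 30.0
```

apply_moves([
  [0,1,0,0,18],
  [0,1,0,0,18],
  [0,1,0,0,18],
])

```text
time_s: 14.5
eef_pos: [0.61, -0.0942, 0.0535]
orientation: [0.0, 1.0, -0.001, 0.001]
force: [5.9, -1.2, -2.8]
finger_gap: 0.0235
grip_force: 30.0
```

Run:
```python
from h import *
i=grab('wrist','w9');c=i['color'][20:110,480:640]
cv2.imwrite('pics/w9c.png',cv2.resize(c,None,fx=5,fy=5,interpolation=cv2.INTER_CUBIC)[:,:,::-1])
print(get_obs()['eef_pos'],get_obs()['force'])
```

```text
[ 0.60996958 -0.09418361  0.05351388] [ 5.8047479  -1.00894306 -3.14814921]
```

View pics/w9c.png

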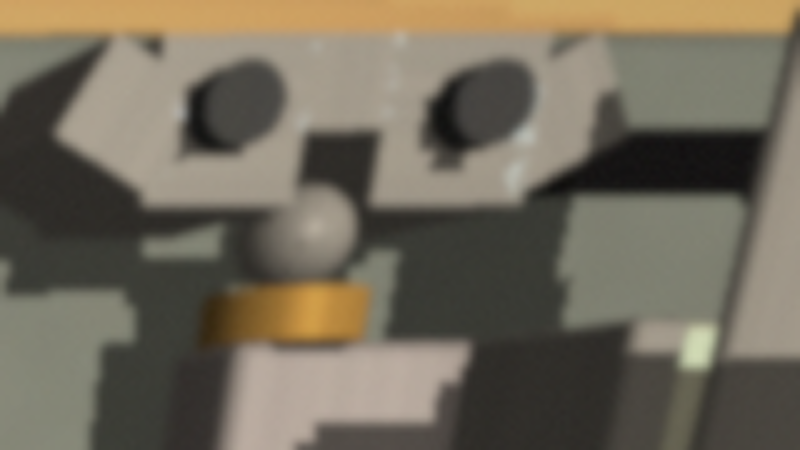

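The crop shows the ball at (315,225) at the notch mouth (300-375, row 165), just entering. The force has gone to -1, so the stage is being drawn in. I continue to the force balance.

apply_moves([
  [0,1,0,0,18],
  [0,1,0,0,18],
  [0,1,0,0,18],
])

```text
time_s: 14.85
eef_pos: [0.61, -0.0947, 0.0535]
orientation: [0.0, 1.0, -0.001, 0.001]
force: [5.9, 1.0, -2.5]
finger_gap: 0.0234
grip_force: 30.0
```

apply_moves([
  [0,1,0,0,18],
  [0,1,0,0,18],
  [0,1,0,0,18],
])

```text
time_s: 15.15
eef_pos: [0.6099, -0.095, 0.0535]
orientation: [-0.001, 1.0, -0.001, 0.001]
force: [5.9, 3.1, -3.4]
finger_gap: 0.0233
grip_force: 30.0
```

apply_moves([
  [0,1,0,0,18],
  [0,1,0,0,18],
  [0,1,0,0,18],
])

```text
time_s: 15.45
eef_pos: [0.6099, -0.0952, 0.0535]
orientation: [-0.001, 1.0, -0.001, 0.001]
force: [5.9, 5.0, -2.1]
finger_gap: 0.0235
grip_force: 30.0
```

The stage now stalls at -0.095 while the push climbs to 5 N, so the ball is seated. I ease off the extra push.

apply_moves([
  [0,-1,0,0,18],
  [0,-2,0,0,18],
  [0,-2,0,0,18],
  [0,-2,0,0,18],
  [0,-2,0,0,18],
])

```text
time_s: 15.95
eef_pos: [0.61, -0.0946, 0.0535]
orientation: [0.0, 1.0, -0.001, 0.001]
force: [5.2, 1.4, -3.8]
finger_gap: 0.0237
grip_force: 30.0
```

Run:
```python
from h import *
i=grab('wrist','w10');c=i['color'][20:260,440:640]
cv2.imwrite('pics/w10c.png',cv2.resize(c,None,fx=2.5,fy=2.5,interpolation=cv2.INTER_CUBIC)[:,:,::-1])
o=get_obs();print(o['eef_pos'],o['force'],o['grip_force'],o['joint_velocities'].round(3))
```

```text
[ 0.60994513 -0.09465195  0.0534837 ] [ 6.21932913  0.04746604 -3.31460121] 29.999403655529022 [ 0.001 -0.    -0.    -0.    -0.001  0.   ]
```

View pics/w10c.png

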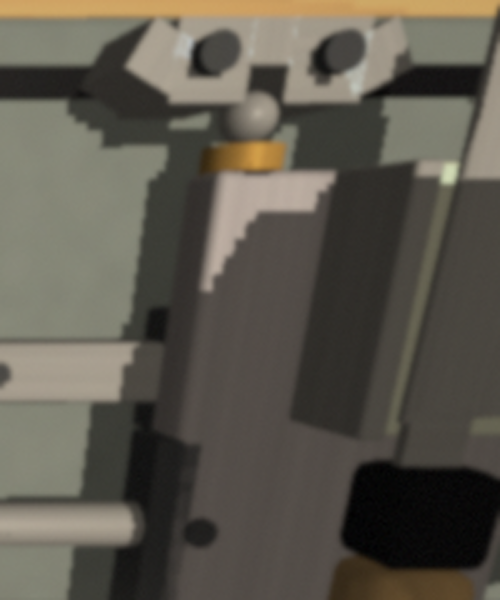

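```bash
python3 -c "
from cell import *
print(sign_off())"
```

```text
the job is handed in; nothing more can be done
None
```

The petty knife is in the nest, set down by hand, and the stage is pushed in until the ball seated in the notch, with the fingers still gripping the knob at 30 N; the job is handed in (no verdict was returned).

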